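# Jack up the front of a platform shaker and hold it

### The arm

A 6-joint arm with a two-finger parallel gripper is mounted at the origin on the work surface. World frame = base frame: x ahead of the robot, y to its left, z up, the work surface at z = 0. Lengths are in m, angles in degrees, forces in N, time in s.
With the tool pointing down it reaches from about 0.25 to 0.725 m from the base axis. Payload 9.7 kg.
Tool frame: the origin (TCP) lies at the very end of the fingers, on their centre line; the grasp point (between the pads) lies 19 mm behind it (bot.grip_point_offset is the distance from the TCP to the grasp point, in m); y points along the fingers, x is the direction in which the jaws open and shut, and the axes are right-handed (so a half turn about y gives the same grasp; the last joint's range is limited). The gripper opens to 85 mm and grips with 20 to 120 N. Pads are 22 mm wide; open, the fingers measure 114 mm over their backs; the gripper's body (76 mm by 85 mm) begins 54 mm behind the grasp point. The pads swing forward as they close: fully open they stand 13 mm farther back than shut.
Start: joints at [-74.37, 4.979, 10.078, 95.1, 0, 90], TCP at [0.148, -0.53, 0.231] pointing down, gripper open.
Joint ranges: [-179.16, 179.16], [-48.56, 103.87], [-65.8, 70.77], [-126.05, 130.52], [-82.76, 87.17], [-180, 180]. Speed limits (degrees/s): [127.2, 127.2, 147.25, 180, 180, 180].

### API

Orientations are given as [roll, pitch, yaw] about the fixed x, y, z axes, in that order (R = Rz(yaw) Ry(pitch) Rx(roll)).
In Python, from workcell import bot gives the robot as it stands.
- The arm moves only by the shell command python3 -m inch 'ROWS' [FORCE]. ROWS is JSON, a list of rows, each a list of 3 entries, a list of its own where there are three numbers: the shift along the tool's x, y, z in mm, then the turn, a rotation vector about the tool's x, y, z in rad, then the finger opening in mm, from 0 to 85.4. In form: [[[x, y, z], [ax, ay, az], grip], ...]. A call has 1 to 20 rows; each row is the pose to reach, as a shift and turn from the pose measured when the call began, along the tool's axes at that moment; what a row does not reach only later rows make up. A row lasts 1/10 s, in which the tool goes at most 50 mm and 8.59 degrees, less where a joint would pass 70% of its speed; a pose out of reach is approached as far as the arm can. A call with a gripper value outside its range is refused whole. The fingers move at their own pace and stop on an object; FORCE is the grip in N (left out, the last holds). Time passes only in rows, so rows that repeat a pose let the fingers close. It gives the time, the measured TCP pose, the force and the opening at its end, in the units of the state.
- bot.get_obs(): the state, without advancing time (a new reading comes with each control period).
- bot.camera(name): name is "scene" or "side" or "wrist"; returns a dict with "frame" (400x640x3 uint8, red, green, blue), "mtx" (3x3 intrinsics, pixels), "k1" (the pictures are not rectified: a ray, as slopes to the right and down, at radius r is drawn at 1 + k1 r^2 times it, then the intrinsics apply), "origin" and "orientation" of the camera in the world. Camera axes: x right, y down, z forward; pixel columns grow to the right and rows downward; lengths in m; the calibration is good to about 2 mm. A picture is of the moment at which its call begins. There is no depth.
- bot.job_done(): hands the job in, once; it reports no verdict.
Trained networks look in a picture, given as the dict that the camera call returned (one of the last four; its "shot" number tells which), for a name from the list of things; names that differ only in an ending like _2 or _b are one class to them, and where a whole thing is asked for, a point or a joint stands for the part that bears it (a point fixed in the world has none). Each returns a list of dicts, best first, with "confidence" (0 to 1); they miss things now and then, are a little off and sometimes report something else, mostly with a low value. They report only what shows in the picture. A call takes as long as a camera call. They do not tell look-alikes from the thing itself.
- bot.search_frame(picture, name): "box" ([left, top, right, bottom] in pixels, round what is visible of it).
- bot.cut_out(picture, name): "region" (400x640 bool, what is visible of it) and "box" ([left, top, right, bottom] in pixels, round what is visible of it).
The state is a dict: "time": time; "q": joint angles; "qd": joint speeds; "joint_efforts": joint torques, N m; "ee_pos": TCP position; "tcp_rot": TCP orientation; "wrist_force": force on the tool from outside, world axes, zero at the start; "torque": the same for the moment, N m; "opening": finger opening in m.
Only numpy, scipy, OpenCV 4.12 (cv2) and the standard library are available. Lean on these libraries where they do the work, as an engineer would, in place of code of your own. Each camera call takes 0.05 s, during which the arm holds its last target. There are 200 camera calls.

### The job

Drop the round flat-topped saddle, not the forked head, into the square ram of the small lever jack until it is fully home, then stand the jack on the bench with the saddle centred under the ringed lift point of the shaker's front bracket, and let go of it. Pump the handle: one full trial stroke down so that the shaker's front rises, all the way back up, then push the handle right down again and finish while holding it down, the shaker's front resting raised on the saddle. The robot itself must not push on the shaker, and everything else stays where it stands.

Things in the scene. Friction and masses are not known exactly. Their poses are not given: they have to be found in the camera images.
- jack: Loose steel lever jack, 240 mm long, 0.74 kg. Origin: underside of base, below the ram's axis; z up; toe at +x, handle towards -x. Base 10 mm thick: 64 mm wide from x = -80 to +30 mm, then a 24 mm spine to a 56 mm cross foot ending at x = -210 mm. Ram housing 44 x 44 mm round the origin, up to z = 46 mm.
- jack_grip (a point): Middle of the top edge of the jack's upright grip block, by which it is carried, at jack x = -52, y = 0, z = 95 mm, near its centre of mass. The block is 16 mm thick along the jack's y, 36 mm long along x, and free on both sides from z = 10 to 95 mm. Axes as the jack's.
- ram_mouth (a point): Centre of the mouth of the ram's round bore, on top of the ram (31 mm square, aluminium), 50 mm above the jack's underside with the handle up; axes as the jack's. Bore 17 mm wide with a 2 mm chamfer, 27 mm deep. The ram rises 0.056 m per rad of handle, 28 mm in all.
- handle_bar (a point): Middle of the rubber cross bar (20 mm thick, 70 mm long along the jack's y) at the end of the handle; axes as the handle's, not level once it moves. It swings on a radius of 130 mm about a level pivot at x = -85 mm, z = 55 mm of the jack: at rest 0.6 rad above level (x = -192, z = 128 mm), fully down 0.1 rad above level (x = -214, z = 68 mm).
- handle (a joint): Angle of the jack's handle, rad: 0 up at rest, 0.5 fully down against its stop. A weak spring and the load bring it back up whenever it is not held; pushing it down takes 1 to 2 N at the bar unloaded and about 7 to 14 N with the shaker's weight on the saddle.
- saddle: The round saddle, loose, 90 g, steel with a rubber top: a 15 mm stem, 26 mm long, with a tapered foot, below a round head 30 mm in diameter and 24 mm tall. Origin: the stem's lower end, z up. It starts upright in one of the block's two holes, its head standing on the block's top (head from 34 to 58 mm above the bench).
- saddle_top (a point): Centre of the saddle's flat top, 50 mm above its origin, 24 mm above the head's shoulder. In the jack, fully home, it is 74 mm above the bench with the handle up.
- fork_head: The other head, not wanted: same stem, but a 26 mm square head with two prongs, upright in the block's other hole. It stays there.
- head_block: Fixed light wood block, 50 mm in x, 120 mm in y, 34 mm high, origin under its centre; 17 mm holes 28 mm deep at y = -33 and +33 mm hold the two heads, in either order.
- shaker: Platform shaker with four flasks, 280 x 280 mm, 115 mm high (flasks to 221), about 4 kg, hinged at its rear edge so that its front lifts. Origin: on the bench below its centre; z up; front faces -x. Two steel brackets, 44 mm wide, tops 95 mm up, stick out 84 mm from the front: the one with a raised ring, at y = +50 mm, is the lift bracket; the plain one at y = -90 mm is not.
- lift_point (a point): Marked lift point: centre of the underside of the 28 mm pad below the ringed bracket, 55 mm out from the shaker's front face, 84 mm above the bench while the shaker is down (10 mm above the seated saddle's top); axes as the shaker's. Rises about 18 mm at full handle. The jack goes in from the shaker's front, toe first, its x axis roughly along the shaker's x.
- jar_a: Bystander: capped sample jar, 42 mm wide, 65 mm tall; origin under its centre.
- jar_b: Bystander: capped sample jar, 42 mm wide, 65 mm tall; origin under its centre.
- jar_c: Bystander: capped sample jar, 42 mm wide, 65 mm tall; origin under its centre.
- beaker: Bystander: glass beaker, 70 mm wide, 85 mm tall; origin under its centre.
- tip_box: Bystander: box of pipette tips, 80 x 115 mm, 66 mm tall; origin under its centre.
- wash_bottle: Bystander: white bottle, 60 mm wide, 150 mm tall; origin under its centre.
There are look-alikes about, which are no part of the job. There is more than one size of the jack; the one meant has the size given above.

How it is judged:
By the outcome, as a careful person would: the job done as asked, in the order asked, and still so for the second after the job is handed in, while the arm keeps its last pose, push and grip.
It also fails if it takes over 72 s, if anything falls off the work surface, if the arm or the gripper's body presses on something with over 40 N, if the wrist force passes 120 N, or if a joint passes its speed limit or range.

## Working session

There is one attempt and no reset: what is moved stays moved. The work goes in short steps, Python scripts to look and compute and a shell command to move; the robot and the scene stay as the last step left them, time stands still between calls to the robot, and variables do not carry over. Pictures are saved under pics/ and viewed, about 8 in all and at most 12, crops included, and the job is handed in when it is done.

```bash
ls; mkdir -p pics
python3 - <<'E'
from workcell import bot
import cv2,numpy as np
o=bot.get_obs(); print(o['ee_pos'],o['tcp_rot'],o['q'])
for n in ['scene','side']:
    p=bot.camera(n); cv2.imwrite(f'pics/{n}0.png',p['frame'][:,:,::-1]); print(n,p['origin'],p['orientation'],p['mtx'],p['k1'])
    for t in ['jack','saddle','fork_head','head_block','shaker','lift_point','jack_grip','ram_mouth','handle_bar','saddle_top','tip_box','wash_bottle','beaker','jar_a']:
        try: print(t,[(np.round(d['box']).astype(int).tolist(),round(d['confidence'],2)) for d in bot.search_frame(p,t)][:4])
        except Exception as e: print(t,e)
E
```

```text
pics
[ 0.14812197 -0.52942411  0.23057759] [-8.99998003e+01  7.66669616e-02 -7.43683984e+01] [-7.43695760e+01  5.00922680e+00  1.00318357e+01  9.50992759e+01
  1.98153555e-04  8.99988224e+01]
scene [0.9078245  0.6373104  0.84859255] [-135.24249007    0.56355614  144.25220697] [[366.19039981   0.         315.04375767]
 [  0.         366.19039981 200.41477734]
 [  0.           0.           1.        ]] -0.0731102483682098
jack [([412, 186, 511, 279], 0.72), ([316, 121, 345, 159], 0.63), ([319, 212, 388, 280], 0.6), ([268, 266, 314, 304], 0.46)]
saddle [([276, 259, 290, 274], 0.66)]
fork_head [([289, 274, 304, 295], 0.58), ([346, 233, 392, 254], 0.48)]
head_block [([269, 266, 310, 300], 0.85), ([277, 258, 290, 278], 0.69), ([318, 212, 387, 280], 0.15)]
shaker [([198, 94, 301, 192], 0.86)]
lift_point [([196, 90, 304, 191], 0.86), ([417, 281, 434, 304], 0.69), ([318, 212, 389, 282], 0.15)]
jack_grip [([320, 211, 386, 279], 0.9), ([314, 120, 343, 158], 0.85)]
ram_mouth [([424, 190, 438, 197], 0.71), ([278, 258, 288, 275], 0.55), ([327, 212, 338, 223], 0.52)]
handle_bar [([451, 216, 513, 24
[... 658 characters left out ...]
ck [([249, 216, 279, 245], 0.8)]
shaker [([300, 100, 386, 178], 0.9)]
lift_point [([306, 212, 337, 266], 0.61), ([300, 96, 385, 179], 0.58)]
jack_grip [([374, 241, 436, 333], 0.93), ([408, 158, 422, 191], 0.77), ([306, 212, 338, 268], 0.73), ([261, 210, 270, 222], 0.44)]
ram_mouth [([423, 242, 434, 253], 0.6)]
handle_bar [([373, 266, 417, 289], 0.84), ([305, 226, 331, 233], 0.46), ([403, 165, 419, 172], 0.4)]
saddle_top [([268, 178, 281, 195], 0.49)]
tip_box [([204, 240, 249, 286], 0.9)]
wash_bottle [([241, 160, 260, 199], 0.66), ([270, 177, 282, 196], 0.21)]
beaker [([259, 265, 287, 302], 0.63)]
jar_a [([318, 280, 334, 309], 0.65), ([227, 202, 240, 221], 0.56), ([270, 176, 280, 196], 0.44)]
```

View pics/scene0.png

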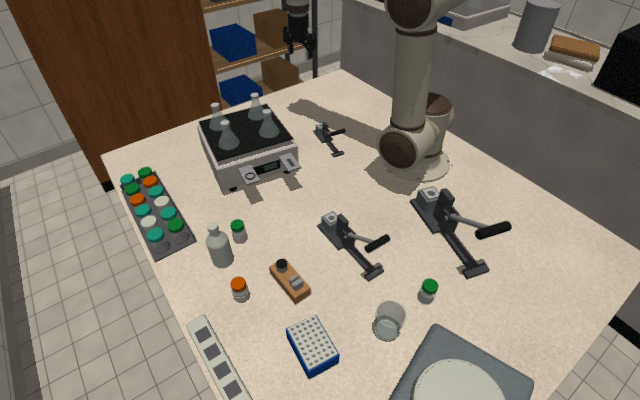

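View pics/side0.png

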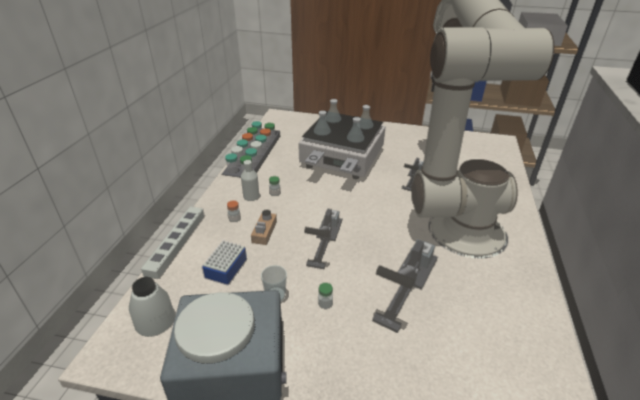

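```bash
cat > h.py <<'E'
import numpy as np, cv2
from scipy.spatial.transform import Rotation as R
from workcell import bot
def cam(p):
    return np.array(p['origin']),R.from_euler('xyz',p['orientation'],degrees=True).as_matrix(),np.array(p['mtx']),p['k1']
def ray(p,uv):
    o,Rm,K,k=cam(p); d=np.array([k,0,0,0,0.])
    n=cv2.undistortPoints(np.array([[uv]],float),K,d)[0,0]
    return o,Rm@np.array([n[0],n[1],1])
def at_z(p,uv,z):
    o,d=ray(p,uv); return (o+d*(z-o[2])/d[2])[:2]
def proj(p,X):
    o,Rm,K,k=cam(p); X=np.atleast_2d(X)
    c=(X-o)@Rm
    return cv2.projectPoints(c[:,None],np.zeros(3),np.zeros(3),K,np.array([k,0,0,0,0.]))[0][:,0]
def tri(obs):
    A=np.zeros((3,3));b=np.zeros(3)
    for p,uv in obs:
        o,d=ray(p,uv); d=d/np.linalg.norm(d); M=np.eye(3)-np.outer(d,d); A+=M;b+=M@o
    return np.linalg.solve(A,b)
def T():
    o=bot.get_obs(); return np.array(o['ee_pos']),R.from_euler('xyz',o['tcp_rot'],degrees=True).as_matrix()
def to_tool(dx):
    "world shift (m) -> tool shift mm"
    return np.round(T()[1].T@np.array(dx)*1000,1)
def crop(p,box,name,s=3):
    l,t,r,b=[int(v) for v in box]; cv2.imwrite('pics/'+name,cv2.resize(p['frame'][max(t,0):b,max(l,0):r,::-1],None,fx=s,fy=s,interpolation=cv2.INTER_CUBIC))
E
python3 - <<'E'
from h import *
s=bot.camera('scene'); d=bot.camera('side')
print('ram med',at_z(s,(331,217),.05),'foot med',at_z(s,(372,272),.01))
print('ram big',at_z(s,(428,193),.05),at_z(s,(473,270),.01), 'small',at_z(s,(320,128),.03),at_z(s,(338,155),.01))
print('tri big ram',tri([(s,(428,193)),(d,(428,247))]),'bar',tri([(s,(493,230)),(d,(395,274))]))
print('tri med bar',tri([(s,(377,242)),(d,(318,230))]),'ram',tri([(s,(331,217)),(d,(335,214))]))
print('saddle',at_z(s,(282,264),.05),'fork',at_z(s,(297,281),.05), tri([(s,(282,264)),(d,(266,214))]))
print('ring',at_z(s,(250,174),.095),at_z(s,(289,162),.095), 'side',at_z(d,(315,160),.095),at_z(d,(349,165),.095))
for n,r in [('scene',s),('side',d)]:
  for x in bot.cut_out(r,'shaker')[:1]:
    print(n,x['box'])
print('jar',at_z(s,(238,226),.065),at_z(s,(239,284),.065),at_z(s,(429,286),.065),'bottle',at_z(s,(221,262),0),'beaker',at_z(s,(388,330),0))
big=np.hstack([cv2.resize(s['frame'][y:y+h,x:x+w],(400,int(400*h/w)),interpolation=cv2.INTER_CUBIC) for x,y,w,h in [(190,90,120,120),(300,190,120,120)]])
cv2.imwrite('pics/c1.png',big[:,:,::-1])
E
```

```text
ram med [0.45386552 0.07348331] foot med [0.46387512 0.27038354]
ram big [0.14623278 0.17362836] [0.23684638 0.43158751] small [ 0.19033302 -0.33987515] [ 0.22313688 -0.18338136]
tri big ram [0.13308622 0.16409336 0.04107948] bar [0.22537108 0.42422313 0.17009476]
tri med bar [0.45488504 0.26077306 0.12786841] ram [0.44224997 0.05886395 0.03202693]
saddle [0.65912738 0.12965269] fork [0.65611859 0.19603988] [0.65948303 0.13016144 0.04946875]
ring [ 0.57359897 -0.18917663] [ 0.44284627 -0.16588134] side [ 0.56524459 -0.16604008] [ 0.43487186 -0.16237516]
scene [198.8, 92.8, 299.1, 192.8]
side [297.3, 101.8, 385.2, 177.8]
jar [ 0.69589375 -0.04427209] [0.78233947 0.1272978 ] [0.40740157 0.40892024] bottle [ 0.77994921 -0.00901764] beaker [0.53933591 0.41498551]
```

View pics/c1.png

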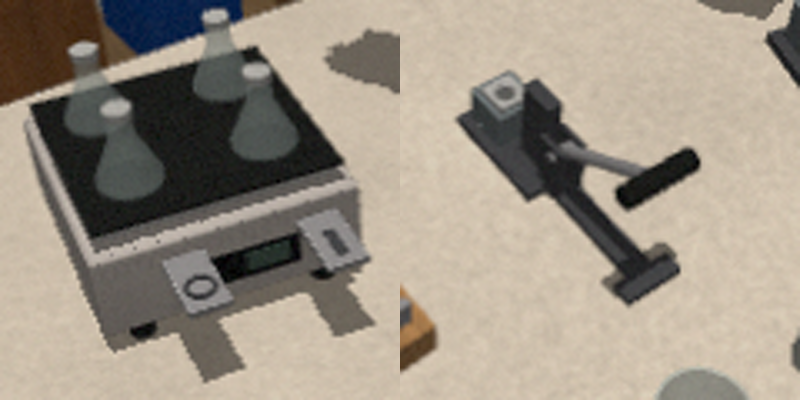

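Medium jack measures ~0.2 m from ram to foot, with its bar at z≈0.128: it is the one meant. The ringed bracket is the left one in the scene view (250,176). The round dark saddle is at (282,264), the fork at (297,281).

```bash
python3 -m inch '[[[0,-100,0],[0,0,0],85],[[0,-150,0],[0,0,0],85],[[0,-170,0],[0,0,0],85],[[-383,-170,525],[0,-1.298,0],85],[[-383,-170,525],[0,-1.298,0],85],[[-383,-170,525],[0,-1.298,0],85],[[-383,-170,525],[0,-1.298,0],85],[[-383,-170,525],[0,-1.298,0],85],[[-383,-170,525],[0,-1.298,0],85],[[-383,-170,525],[0,-1.298,0],85],[[-383,-170,525],[0,-1.298,0],85],[[-383,-170,525],[0,-1.298,0],85],[[-383,-170,525],[0,-1.298,0],85],[[-383,-170,525],[0,-1.298,0],85],[[-383,-170,525],[0,-1.298,0],85],[[-383,-170,525],[0,-1.298,0],85],[[-383,-170,525],[0,-1.298,0],85],[[-383,-170,525],[0,-1.298,0],85]]'
python3 - <<'E'
from h import *
print(T()); p=bot.camera('wrist'); cv2.imwrite('pics/w1.png',p['frame'][:,:,::-1]); print(p['origin'],p['orientation'])
for t in ['jack','saddle','fork_head','head_block','shaker','ram_mouth','handle_bar','saddle_top']:
    print(t,[(np.round(d['box']).astype(int).tolist(),round(d['confidence'],2)) for d in bot.search_frame(p,t)][:3])
import pickle; pickle.dump(dict(p),open('w1.pkl','wb'))
E
```

```text
time: 3.5
ee_pos: [0.5512, -0.0184, 0.4003]
tcp_rot: [-90.0, 0.1, 0.1]
wrist_force: [0.3, 0.1, 0.7]
opening: 0.0848
(array([ 0.55120248, -0.01839965,  0.40032574]), array([[ 9.99995907e-01, -1.72922432e-03, -2.27928203e-03],
       [ 2.27907480e-03, -1.21800504e-04,  9.99997395e-01],
       [-1.72949743e-03, -9.99998497e-01, -1.17858974e-04]]))
[0.551042   0.059187   0.54276493] [1.62404014e+02 9.04865123e-02 1.08440308e-01]
jack [([79, 235, 145, 325], 0.83), ([0, 0, 82, 40], 0.62)]
saddle [([391, 21, 415, 51], 0.96)]
fork_head []
head_block [([378, 1, 421, 62], 0.82)]
shaker [([210, 223, 389, 378], 0.64)]
ram_mouth [([240, 68, 264, 92], 0.85), ([0, 0, 37, 12], 0.72), ([116, 318, 128, 328], 0.63)]
handle_bar [([245, 0, 254, 17], 0.71), ([83, 265, 119, 298], 0.7), ([206, 226, 389, 377], 0.24)]
saddle_top []
```

View pics/w1.png

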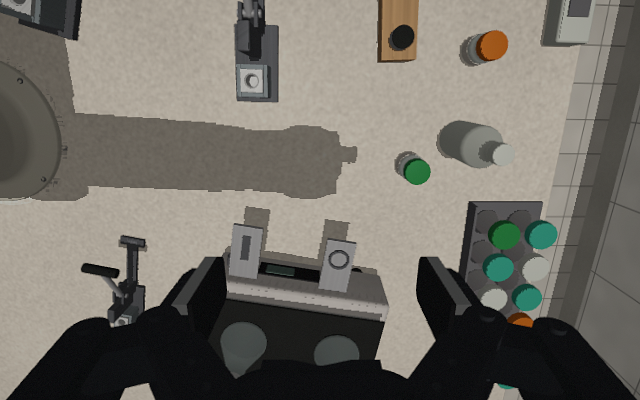

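Run:
```python
from h import *
import pickle; p=pickle.load(open('w1.pkl','rb'))
f=lambda n,uv,z: print(n,np.round(at_z(p,uv,z),4))
f('saddle',(402,37),.058); f('ram',(252,80),.05)
f('ring',(338,259),.097); f('slot',(247,248),.095)
for uv in [(328,237),(355,240),(321,289),(348,292),(235,224),(263,227)]: f(uv,uv,.095)
f('toe L',(236,101),.01); f('toeR',(278,102),.01);f('baseR back',(279,25),.01)
f('shk front L top',(232,279),.115); f('R',(383,306),.115); 
f('jar',(418,172),.065); f('bottle',(503,154),.15)
def lines(a):pass
crop(p,(225,215,400,310),'c2.png',4)
```

```text
saddle [0.6585 0.1296]
ram [0.4533 0.0745]
ring [ 0.5762 -0.1801]
slot [ 0.4406 -0.1634]
(328, 237) [ 0.561  -0.1451]
(355, 240) [ 0.6008 -0.1499]
(321, 289) [ 0.5509 -0.2334]
(348, 292) [ 0.593  -0.2387]
(235, 224) [ 0.4257 -0.125 ]
(263, 227) [ 0.4663 -0.1295]
toe L [0.4188 0.0449]
toeR [0.4838 0.0433]
baseR back [0.4889 0.1521]
shk front L top [ 0.42   -0.2041]
R [ 0.6448 -0.25  ]
jar [ 0.6936 -0.054 ]
bottle [ 0.7692 -0.0112]
```

View pics/c2.png

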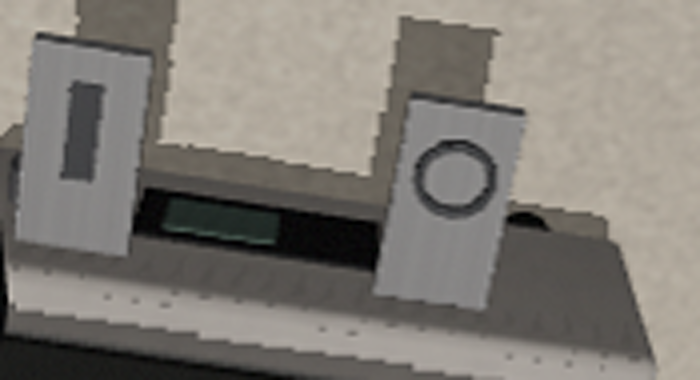

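Clear view: ring at (338,260), ram bore (252,80), saddle (402,37), jack toe edge at row ~101. World: saddle (0.6585,0.1296), ram (0.453,0.0745), lift point ≈(0.577,−0.181), shaker yaw −97°, jack yaw ≈ −92.7°.

```bash
python3 -m inch '[[[108,200,148],[0,0.047,0],60],[[108,200,148],[0,0.047,0],60],[[108,200,148],[0,0.047,0],60],[[108,200,148],[0,0.047,0],60],[[108,200,148],[0,0.047,0],60],[[108,200,148],[0,0.047,0],60],[[108,300,148],[0,0.047,0],60],[[108,300,148],[0,0.047,0],60],[[108,300,148],[0,0.047,0],60],[[108,300,148],[0,0.047,0],60]]'
python3 - <<'E'
from h import *
print(bot.grip_point_offset)
p=bot.camera('wrist'); crop(p,(120,60,520,400),'w2.png',1.5)
print(T())
for t in ['saddle','fork_head']:
  for d in bot.search_frame(p,t)[:2]:
    b=d['box'];print(t,b,d['confidence'],at_z(p,((b[0]+b[2])/2,(b[1]+b[3])/2),.052))
print(proj(p,[[.6585,.1296,.058]]), bot.get_obs()['ee_pos'])
E
```

```text
time: 4.95
ee_pos: [0.6585, 0.1274, 0.1034]
tcp_rot: [-90.0, -0.0, -2.8]
wrist_force: [-0.1, -0.3, 1.3]
opening: 0.0601
0.0187
(array([0.65974534, 0.1276588 , 0.10552448]), array([[ 9.98813514e-01,  4.38251718e-03,  4.85011101e-02],
       [-4.85042239e-02,  6.06958945e-04,  9.98822793e-01],
       [ 4.34791987e-03, -9.99990213e-01,  8.18809392e-04]]))
saddle [298.5, 183.3, 349.0, 242.2] 0.77 [0.66025973 0.13283586]
fork_head [292.4, 77.8, 338.4, 131.3] 0.9 [0.65858283 0.19786891]
[[321.18424396 221.3370762 ]] [0.66053171 0.12791756 0.10640391]
```

View pics/w2.png

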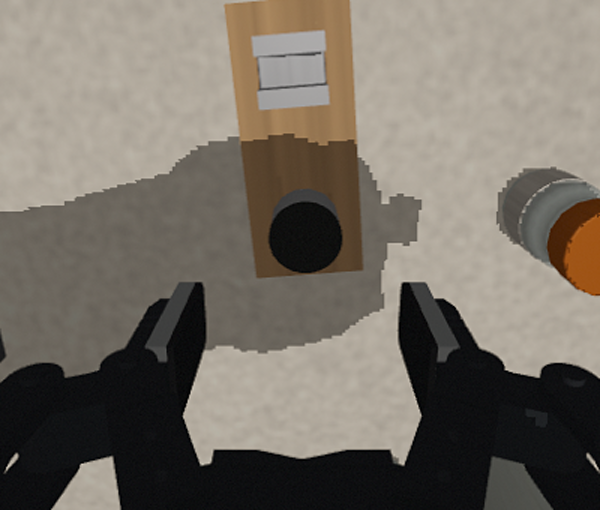

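Run:
```python
from h import *
for i in range(3):
  p=bot.camera('wrist'); print(np.round(bot.get_obs()['ee_pos'],4), np.round(bot.get_obs()['tcp_rot'],2),p['origin'])
f=p['frame'].astype(int).sum(2)[160:270,260:390]; m=(f<75).astype(np.uint8)
n,l,st,c=cv2.connectedComponentsWithStats(m); i=1+np.argmax(st[1:,4]); uv=c[i]+[260,160]; print(st[i],uv,at_z(p,uv,.058))
```

```text
[0.6604 0.128  0.106 ] [-89.92  -0.36  -2.77] [0.66307129 0.20524933 0.24896187]
[0.6601 0.128  0.1052] [-89.94  -0.31  -2.77] [0.66298442 0.20530418 0.24848104]
[0.6598 0.128  0.1045] [-89.95  -0.25  -2.76] [0.66281827 0.20533908 0.24777   ]
[  37   35   48   47 1755] [320.21994302 217.90712251] [0.65983958 0.13179628]
```

```bash
python3 -m inch '[[[0,30,3],[0,0,0],60],[[0,60,3],[0,0,0],60],[[0,68,3],[0,0,0],60],[[0,68,3],[0,0,0],60],[[0,68,3],[0,0,0],60],[[0,68,3],[0,0,0],20],[[0,68,3],[0,0,0],20],[[0,68,3],[0,0,0],20],[[0,68,3],[0,0,0],20],[[0,68,3],[0,0,0],20]]' 40
python3 - <<'E'
from h import *
o=bot.get_obs(); print(o['ee_pos'],o['tcp_rot'],o['opening'],o['wrist_force'])
E
```

```text
time: 6.25
ee_pos: [0.661, 0.1312, 0.0382]
tcp_rot: [-89.9, -0.4, -2.8]
wrist_force: [-0.6, -0.2, 5.9]
opening: 0.0287
[0.6609948  0.13115496 0.03819925] [-89.91509721  -0.39015307  -2.7640173 ] 0.028668620426628755 [-0.63140374 -0.24899501  5.93303524]
```

```bash
python3 -m inch '[[[0,-50,0],[0,0,0.007],20],[[0,-100,0],[0,0,0.007],20],[[0,-122,0],[0,0,0.007],20],[[-205,-122,-67],[0,0,0.007],20],[[-205,-122,-67],[0,0,0.007],20],[[-205,-122,-67],[0,0,0.007],20],[[-205,-122,-67],[0,0,0.007],20],[[-205,-100,-67],[0,0,0.007],20],[[-205,-85,-67],[0,0,0.007],20],[[-205,-85,-67],[0,0,0.007],20],[[-205,-85,-67],[0,0,0.007],20],[[-205,-85,-67],[0,0,0.007],20]]'
python3 - <<'E'
from h import *
o=bot.get_obs(); print(o['ee_pos'],o['tcp_rot'],o['opening'],o['wrist_force'])
p=bot.camera('wrist'); cv2.imwrite('pics/w3.png',p['frame'][:,:,::-1])
print(bot.get_obs()['ee_pos'],bot.get_obs()['tcp_rot'],p['origin'],p['orientation'])
import pickle; pickle.dump(dict(p),open('w3.pkl','wb'))
E
```

```text
time: 7.45
ee_pos: [0.4535, 0.0743, 0.1222]
tcp_rot: [-89.9, -0.0, -2.8]
wrist_force: [0.2, -0.6, -0.7]
opening: 0.0281
[0.45351863 0.07428884 0.12216242] [-8.99133473e+01 -6.31856155e-03 -2.75410505e+00] 0.02814495900823669 [ 0.16777767 -0.64018667 -0.73882235]
[0.45343558 0.07428237 0.12218106] [-8.99138336e+01 -7.58119141e-03 -2.75369867e+00] [0.4569646  0.15155226 0.26471461] [ 1.62497897e+02 -1.62389060e-02 -2.77803034e+00]
```

View pics/w3.png

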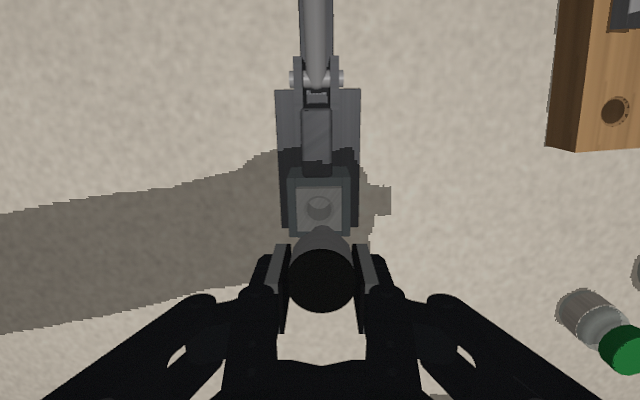

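Run:
```python
from h import *
import pickle; p=pickle.load(open('w3.pkl','rb'))
f=p['frame'].astype(int).sum(2)
m=np.zeros(f.shape,np.uint8); m[230:320,286:357]=f[230:320,286:357]<60
n,l,st,c=cv2.connectedComponentsWithStats(m); print(st[1:],c[1:])
print('saddle',at_z(p,(321,280),.142)); 
print('bore',at_z(p,(319,208),.050),at_z(p,(319.5,209),.050))
# ram top corners
for uv in [(296,186),(343,186),(296,233),(343,233),(276,89),(360,89),(280,226),(358,226),(303,109),(330,109)]: print(uv,at_z(p,uv,.05),at_z(p,uv,.01))
crop(p,(270,80,370,320),'c3.png',2.5)
```

```text
[[ 286  244   71   69 3814]] [[320.91478762 279.60225485]]
saddle [0.45334538 0.07612412]
bore [0.45198928 0.075775  ] [0.45229458 0.07503377]
(296, 186) [0.43738865 0.09212048] [0.43374177 0.08104871]
(343, 186) [0.46882815 0.09059208] [0.47103826 0.07923558]
(296, 233) [0.43495344 0.05800211] [0.4308529 0.0405743]
(343, 233) [0.46785608 0.05640266] [0.4698851  0.03867689]
(276, 89) [0.42942622 0.15465533] [0.42429599 0.15523341]
(360, 89) [0.48111837 0.15213697] [0.48561807 0.1522459 ]
(280, 226) [0.42419958 0.06381944] [0.41809566 0.04747537]
(358, 226) [0.4784403  0.06118324] [0.48244108 0.04434806]
(303, 109) [0.44528358 0.14184861] [0.44310748 0.14004089]
(330, 109) [0.46216341 0.14102521] [0.46313192 0.13906409]
```

View pics/c3.png

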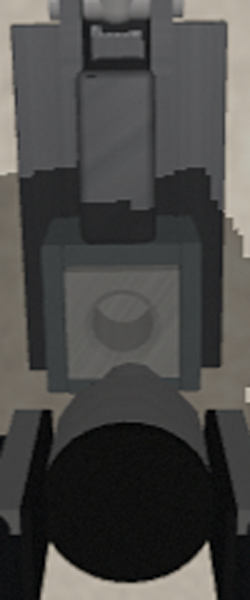

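```bash
python3 -m inch '[[[-1.3,20,-0.4],[0,0,0],20],[[-1.3,34,-0.4],[0,0,0],20],[[-1.3,38,-0.4],[0,0,0],20],[[-1.3,42,-0.4],[0,0,0],20],[[-1.3,46,-0.4],[0,0,0],20],[[-1.3,50,-0.4],[0,0,0],20],[[-1.3,54,-0.4],[0,0,0],20],[[-1.3,58,-0.4],[0,0,0],20],[[-1.3,58,-0.4],[0,0,0],20]]'
```

```text
time: 8.4
ee_pos: [0.4519, 0.074, 0.0636]
tcp_rot: [-89.9, 0.0, -2.8]
wrist_force: [0.1, 1.0, -1.1]
opening: 0.028
```

```bash
python3 -m inch '[[[0,3,0],[0,0,0],20],[[0,6,0],[0,0,0],20],[[0,8,0],[0,0,0],20],[[0,10,0],[0,0,0],20],[[0,11,0],[0,0,0],20],[[0,12,0],[0,0,0],20],[[0,12,0],[0,0,0],20]]'
```

```text
time: 9.1
ee_pos: [0.4521, 0.0741, 0.0537]
tcp_rot: [-89.9, -0.1, -2.8]
wrist_force: [-8.3, -0.8, 19.1]
opening: 0.0284
```

```bash
python3 -m inch '[[[0,-1,0],[0,0,0],60],[[0,-1,0],[0,0,0],60],[[0,-1,0],[0,0,0],60],[[0,-1,0],[0,0,0],60],[[0,-45,0],[0,0,0],60],[[0,-90,0],[0,0,0],60],[[0,-110,0],[0,0,0],60],[[0,-110,0],[0,0,0],60],[[0,-110,0],[0,0,0],60]]';  python3 - <<'E'
from h import *
p=bot.camera('wrist'); s=bot.camera('scene'); d=bot.camera('side')
a=p['frame'][60:360,200:440]; b=cv2.resize(s['frame'][195:290,305:400],(300,300),interpolation=cv2.INTER_CUBIC)
cv2.imwrite('pics/w4.png',np.hstack([a,b])[:,:,::-1])
import pickle; pickle.dump(dict(p),open('w4.pkl','wb'))
for q,n in ((s,'scene'),(d,'side'),(p,'wrist')):
  for t in ('saddle','saddle_top'):
    print(n,t,[(np.round(x['box'],1),round(x['confidence'],2)) for x in bot.search_frame(q,t)][:3])
ax=np.array([.452,.0754])
print('scene expected head',proj(s,[[*ax,.074],[*ax,.05]]),'jacksgrip top corners',proj(p,[[.4545,.1272,.095]]))
f=p['frame'].astype(int).sum(2)
m=np.zeros(f.shape,np.uint8); m[150:280,270:370]=f[150:280,270:370]<60
n,l,st,c=cv2.connectedComponentsWithStats(m)
for i in range(1,n):
  if st[i][4]>300: print(st[i],c[i],at_z(p,c[i],.074))
print(bot.get_obs()['ee_pos'],bot.get_obs()['tcp_rot'])
E
```

```text
time: 10.0
ee_pos: [0.452, 0.0739, 0.1633]
tcp_rot: [-89.9, -0.0, -2.8]
wrist_force: [-0.1, 0.7, -0.5]
opening: 0.0598
scene saddle []
scene saddle_top []
side saddle [(array([301.4, 106.3, 382.9, 177.7]), 0.75), (array([328.5, 205. , 337. , 211.1]), 0.47), (array([269.8, 179. , 282.1, 194.6]), 0.3)]
side saddle_top [(array([326.9, 204.3, 334.7, 217.1]), 0.56), (array([297.9, 106.2, 387. , 176.6]), 0.42)]
wrist saddle [(array([301.5, 171.7, 337.4, 220.4]), 0.71)]
wrist saddle_top [(array([302.6, 171.8, 339.5, 222.5]), 0.62)]
scene expected head [[332.09259016 211.53616727]
 [331.90141398 217.11140677]] jacksgrip top corners [[321.10313924 131.83214918]]
[ 302  182   39   39 1210] [320.91652893 201.05123967] [0.45184915 0.0746822 ]
[0.45181928 0.07387959 0.16339379] [-8.99039740e+01 -2.27882058e-02 -2.74948839e+00]
```

View pics/w4.png

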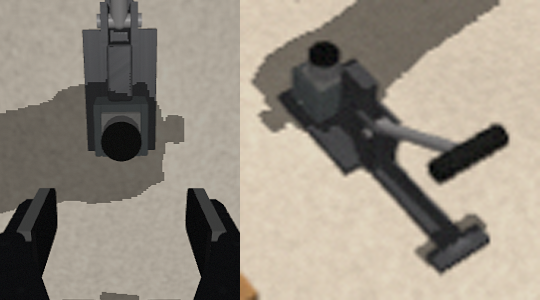

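Saddle seated: its disc stands at (0.452,0.0747), on axis, with the shoulder on the ram. Now the grip block.

```bash
python3 -m inch '[[[0,0,50],[0,0,0],60],[[0,0,55],[0,0,0],60],[[0,40,55],[0,0,0],60],[[0,80,55],[0,0,0],60],[[0,100,55],[0,0,0],60],[[0,103,55],[0,0,0],60],[[0,103,55],[0,0,0],60],[[0,103,55],[0,0,0],5],[[0,103,55],[0,0,0],5],[[0,103,55],[0,0,0],5],[[0,103,55],[0,0,0],5],[[0,103,55],[0,0,0],5],[[0,103,55],[0,0,0],5],[[0,103,55],[0,0,0],5]]' 80
```

```text
time: 11.85
ee_pos: [0.4549, 0.1291, 0.0614]
tcp_rot: [-89.9, -0.1, -2.7]
wrist_force: [-2.9, 0.7, 6.2]
opening: 0.0148
```

```bash
python3 -m inch '[[[0,-10,0],[0,0,0],5],[[0,-25,0],[0,0,0],5],[[15,-28,-16],[0,0.01,0],5],[[40,-28,-44],[0,0.02,0],5],[[70,-28,-76],[0,0.04,0],5],[[100,-28,-108],[0,0.055,0],5],[[125,-28,-136],[0,0.07,0],5],[[142,-28,-154],[0,0.075,0],5],[[147.7,-28,-160],[0,0.075,0],5],[[147.7,-28,-160],[0,0.075,0],5],[[147.7,-28,-160],[0,0.075,0],5]]'
python3 - <<'E'
from h import *
p=bot.camera('wrist'); s=bot.camera('scene')
o=bot.get_obs(); print(o['ee_pos'],o['tcp_rot'],o['wrist_force'])
b=cv2.resize(s['frame'][140:300,230:430],(500,400),interpolation=cv2.INTER_CUBIC)
cv2.imwrite('pics/w5.png',np.hstack([p['frame'][:,160:460],b])[:,:,::-1])
import pickle; pickle.dump(dict(p),open('w5.pkl','wb'))
E
```

```text
time: 12.95
ee_pos: [0.593, -0.038, 0.089]
tcp_rot: [-89.9, 0.1, -7.0]
wrist_force: [-6.7, -4.0, -6.2]
opening: 0.0152
[ 0.59290931 -0.03775088  0.0890968 ] [-89.95674709   0.11841878  -6.99823335] [-6.52904541 -4.22786287 -7.14808637]
```

View pics/w5.png

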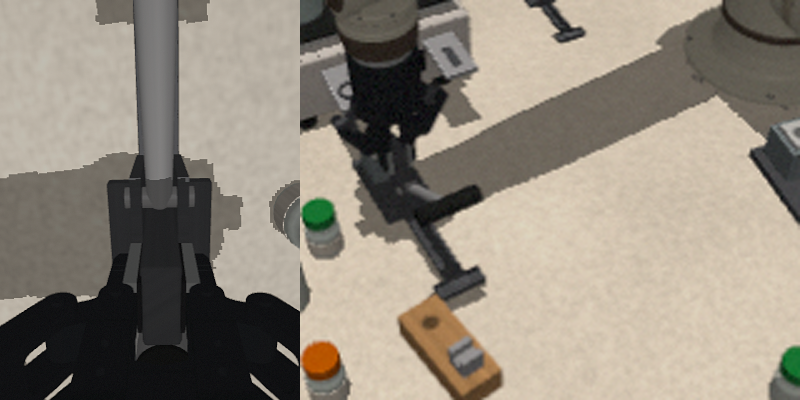

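```bash
python3 -m inch '[[[2,0,-18],[0,0,0],5],[[2,0,-35],[0,0,0],5],[[2,0,-35],[0,0,0],5],[[2,12,-35],[0,0,0],5],[[2,23,-35],[0,0,0],5],[[2,23.5,-35],[0,0,0],5],[[2,23.5,-48],[0,0,0],5],[[2,23.5,-60],[0,0,0],5],[[2,23.5,-72],[0,0,0],5],[[2,23.5,-82],[0,0,0],5],[[2,23.5,-90],[0,0,0],5],[[2,23.5,-90],[0,0,0],5],[[2,23.5,-90],[0,0,0],5]]'
python3 - <<'E'
from h import *
s=bot.camera('scene'); d=bot.camera('side')
o=bot.get_obs(); print(o['ee_pos'],o['tcp_rot'],o['wrist_force'])
a,Rm=T(); rr=a+Rm@[-.00035,0,-.0542]; print('ram',rr)
b=cv2.resize(s['frame'][120:280,220:380],(400,400),interpolation=cv2.INTER_CUBIC)
c=cv2.resize(d['frame'][110:250,260:400],(400,400),interpolation=cv2.INTER_CUBIC)
cv2.imwrite('pics/w6.png',np.hstack([b,c])[:,:,::-1])
E
```

```text
time: 14.35
ee_pos: [0.5839, -0.1274, 0.0655]
tcp_rot: [-89.9, 0.1, -7.0]
wrist_force: [-0.2, 1.5, -8.0]
opening: 0.0148
[ 0.58391855 -0.12699723  0.06549183] [-89.94225746   0.12230453  -6.98635072] [-0.11133998 -0.25830358 -7.44927104]
ram [ 0.57697853 -0.18075219  0.06543795]
```

View pics/w6.png

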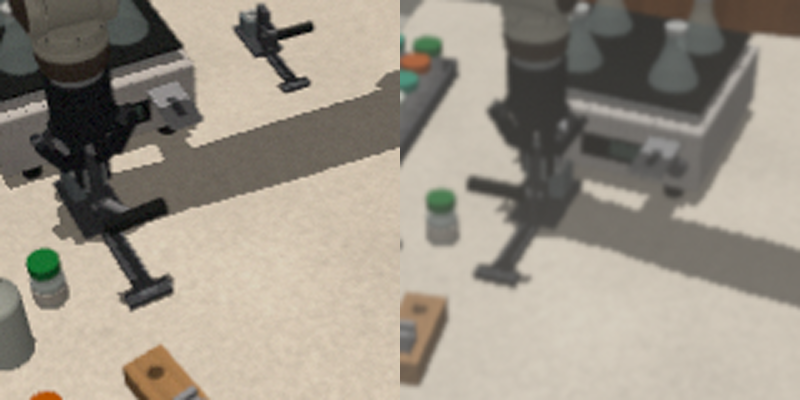

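```bash
python3 -m inch '[[[0,2,0],[0,0,0],5],[[0,4,0],[0,0,0],5],[[0,4.5,0],[0,0,0],5],[[0,4.5,0],[0,0,0],5]]'; python3 -m inch '[[[0,0,0],[0,0,0],45],[[0,0,0],[0,0,0],45],[[0,0,0],[0,0,0],45],[[0,0,0],[0,0,0],45],[[0,-40,0],[0,0,0],45],[[0,-90,0],[0,0,0],45],[[0,-140,0],[0,0,0],45],[[0,-140,100],[0,0,0],45],[[0,-140,100],[0,0,0],45],[[0,-140,100],[0,0,0],45],[[0,-140,100],[0,0,0],45]]'
python3 - <<'E'
from h import *
p=bot.camera('wrist')
o=bot.get_obs(); print(o['ee_pos'],o['tcp_rot'],o['wrist_force'])
cv2.imwrite('pics/w7.png',p['frame'][:,:,::-1])
import pickle; pickle.dump(dict(p),open('w7.pkl','wb'))
for t in ['handle_bar','jack_grip','shaker']:
    print(t,[(np.round(d['box']).astype(int).tolist(),round(d['confidence'],2)) for d in bot.search_frame(p,t)][:3])
E
```

```text
time: 14.85
ee_pos: [0.584, -0.1266, 0.0616]
tcp_rot: [-89.9, 0.1, -7.0]
wrist_force: [-3.1, 3.1, 0.8]
opening: 0.0148
time: 15.95
ee_pos: [0.5964, -0.0265, 0.2018]
tcp_rot: [-89.9, 0.1, -6.8]
wrist_force: [-0.6, 0.0, -0.1]
opening: 0.0451
[ 0.59634731 -0.02752647  0.20172115] [-8.99343998e+01  8.97033378e-02 -6.91405152e+00] [ 0.00212967 -0.84932883 -0.43074956]
handle_bar [([267, 140, 376, 258], 0.85), ([310, 314, 336, 326], 0.59)]
jack_grip [([266, 118, 376, 324], 0.87), ([0, 328, 58, 400], 0.59)]
shaker [([149, 319, 381, 400], 0.85), ([265, 142, 375, 261], 0.65)]
```

View pics/w7.png

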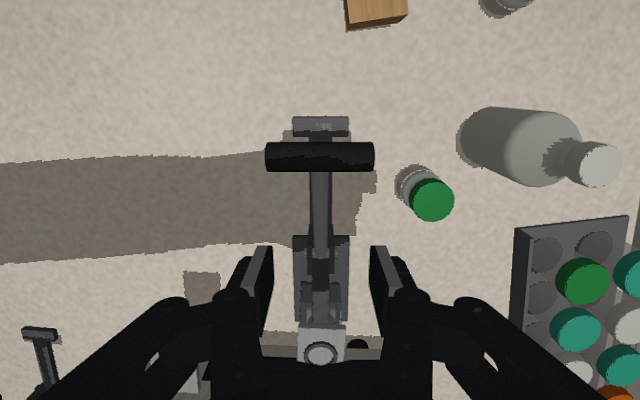

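Run:
```python
from h import *
import pickle; p=pickle.load(open('w7.pkl','rb'))
g=lambda n,uv,z: print(n,np.round(at_z(p,uv,z),4))
g('ring',(320,354),.097); g('foot end',(320,117),.01); g('bar',(320,157),.138)
z=np.array([np.sin(np.radians(7)),np.cos(np.radians(7))]); print('expected ram from foot',at_z(p,(320,117),.01)-.210*z,'from bar',at_z(p,(320,157),.135)-.192*z)
g('base corner L',(293,237),.01); g('base corner R',(349,236),.01)
for uv in[(303,328),(344,328)]: g(uv,uv,.095)
```

```text
ring [ 0.5768 -0.1786]
foot end [0.6014 0.0269]
bar [0.6    0.0115]
expected ram from foot [ 0.57580308 -0.18154138] from bar [ 0.57657036 -0.17961624]
base corner L [ 0.5566 -0.097 ]
base corner R [ 0.6176 -0.1031]
(303, 328) [ 0.5649 -0.1495]
(344, 328) [ 0.6017 -0.1539]
```

Jack stands centred: ring (0.577,−0.179), and the jack axis comes out at (0.576…0.577, −0.180…−0.1815). Next the handle.

```bash
python3 -m inch '[[[0,0,37.5],[0,0,0],0],[[0,0,37.5],[0,0,0],0],[[0,20,37.5],[0,0,0],0],[[0,40,37.5],[0,0,0],0],[[0,55,37.5],[0,0,0],0],[[0,55,37.5],[0,0,0],0],[[0,55,37.5],[0,0,0],0]]' 40; python3 -c "
from h import *
o=bot.get_obs();print(o['ee_pos'],o['tcp_rot'],o['wrist_force'],o['opening'])"
```

```text
time: 16.85
ee_pos: [0.6007, 0.0081, 0.1471]
tcp_rot: [-89.9, 0.1, -7.1]
wrist_force: [0.6, -0.2, 0.5]
opening: -0.0
[0.60066721 0.00811292 0.14706585] [-89.9295818    0.10601537  -7.07913201] [ 0.57879918 -0.20686872  0.51352997] -1.79567739106377e-06
```

```bash
python3 -m inch '[[[0,5,2],[0,0,0],0],[[0,9,2],[0,0,0],0],[[0,14.5,5.5],[0,0,0],0],[[0,20,9],[0,0,0],0],[[0,26,12],[0,0,0],0],[[0,32,14.5],[0,0,0],0],[[0,38,17],[0,0,0],0],[[0,44,19],[0,0,0],0]]'; python3 -c "
from h import *
o=bot.get_obs();print(o['ee_pos'],o['tcp_rot'],o['wrist_force'],o['torque'])"
```

```text
time: 17.65
ee_pos: [0.6034, 0.028, 0.1042]
tcp_rot: [-89.8, -0.0, -7.0]
wrist_force: [-1.5, 4.5, 13.1]
opening: 0.0001
[0.60341608 0.0280195  0.10418827] [-8.98429646e+01 -5.17344937e-03 -7.03977554e+00] [-1.49676018  4.45956895 13.10765756] [ 1.23576434  0.46686717 -0.01002602]
```

```bash
python3 -m inch '[[[0,6,1.5],[0,0,0],0],[[0,12,3],[0,0,0],0],[[0,18,4],[0,0,0],0],[[0,23,4.8],[0,0,0],0],[[0,27,5],[0,0,0],0],[[0,29,5],[0,0,0],0],[[0,30,5],[0,0,0],0],[[0,30,5],[0,0,0],0]]'; python3 -c "
from h import *
o=bot.get_obs();print(o['ee_pos'],o['tcp_rot'],o['wrist_force'],o['torque'])
d=bot.camera('side');s=bot.camera('scene')
b=cv2.resize(s['frame'][120:280,200:360],(400,400),interpolation=cv2.INTER_CUBIC)
c=cv2.resize(d['frame'][110:250,260:400],(400,400),interpolation=cv2.INTER_CUBIC)
cv2.imwrite('pics/w8.png',np.hstack([b,c])[:,:,::-1])
"
```

```text
time: 18.45
ee_pos: [0.6046, 0.0348, 0.0765]
tcp_rot: [-89.7, -0.1, -7.0]
wrist_force: [-4.5, 8.2, 18.9]
opening: 0.0003
[0.60455559 0.0347917  0.07653675] [-89.66460137  -0.14461294  -6.96483949] [-4.47020808  8.19766179 18.86482088] [ 1.78232483  1.05277396 -0.03769441]
```

```bash
python3 -m inch '[[[0,1,0.3],[0,0,0],0],[[0,2,0.5],[0,0,0],0],[[0,2,0.5],[0,0,0],0]]'
python3 - <<'E'
from h import *
import pickle
s=bot.camera('scene'); s0=cv2.imread('pics/scene0.png')
# vertical shift of shaker front top edge region via phase correlation of the plain-bracket/panel area
g0=cv2.cvtColor(s0,cv2.COLOR_BGR2GRAY)[150:185,265:302]; g1=cv2.cvtColor(s['frame'],cv2.COLOR_RGB2GRAY)
r=cv2.matchTemplate(g1[130:200,245:320],g0,cv2.TM_CCOEFF_NORMED); _,v,_,l=cv2.minMaxLoc(r); print('plain bracket shift',v,l[0]-20,l[1]-20)
X=np.array([[.4406,-.1634,.095],[.4406,-.1634,.112]]); print('predicted',np.diff(proj(s,X),axis=0))
print([x['box'] for x in bot.search_frame(s,'jack_grip')[:3]])
p=bot.camera('wrist'); print([(x['box'],x['confidence']) for x in bot.search_frame(p,'shaker')[:2]],[(x['box'],x['confidence']) for x in bot.search_frame(p,'jack')[:2]])
cv2.imwrite('pics/w8w.png',p['frame'][:,:,::-1])
E
```

```text
time: 18.85
ee_pos: [0.6046, 0.0351, 0.0764]
tcp_rot: [-89.7, -0.2, -7.0]
wrist_force: [-5.6, -0.9, 18.0]
opening: -0.0
plain bracket shift 0.4494423270225525 0 -15
predicted [[-0.30494259 -4.11680593]]
[[405.7, 186.1, 510.2, 277.1], [310.3, 120.1, 343.7, 156.7], [241.1, 180.5, 289.1, 241.9]]
[] [([246.3, 218.7, 387.4, 364.8], 0.76), ([247.2, 237.3, 390.7, 363.9], 0.71)]
```

Run:
```python
from h import *
for cam_,file,box in (('side','pics/side0.png',(338,156,362,176)),('scene','pics/scene0.png',(278,152,302,174))):
  s=bot.camera(cam_); g0=cv2.imread(file); g1=s['frame'][:,:,::-1]; l,t,r,b=box
  m=cv2.matchTemplate(g1[t-14:b+14,l-14:r+14].copy(),g0[t:b,l:r].copy(),cv2.TM_CCOEFF_NORMED); _,v,_,c=cv2.minMaxLoc(m); print(cam_,v,c[0]-14,c[1]-14,
   'pred',np.diff(proj(s,np.array([[.4406,-.1634,.095],[.4406,-.1634,.113]])),axis=0))
```

```text
side 0.933523952960968 0 -4 pred [[ 0.23143169 -4.14456418]]
scene 0.6503942608833313 -1 -6 pred [[-0.3230572  -4.36153561]]
```

Side camera shows the front raised 4 px (predicted for full lift 4.1). Back up now.

```bash
python3 -m inch '[[[0,-5,-1],[0,0,0],0],[[0,-12,-2],[0,0,0],0],[[0,-19,-4],[0,0,0],0],[[0,-26,-6],[0,0,0],0],[[0,-33,-9],[0,0,0],0],[[0,-40,-12],[0,0,0],0],[[0,-47,-16],[0,0,0],0],[[0,-54,-20],[0,0,0],0],[[0,-61,-24],[0,0,0],0],[[0,-68,-25],[0,0,0],0],[[0,-74,-25],[0,0,0],0],[[0,-74,-25],[0,0,0],0],[[0,-74,-25],[0,0,0],0],[[0,-74,-25],[0,0,0],0]]'
python3 - <<'E'
from h import *
o=bot.get_obs();print(o['ee_pos'],o['wrist_force'])
for cam_,file,box in (('side','pics/side0.png',(338,156,362,176)),):
  s=bot.camera(cam_); g0=cv2.imread(file); g1=s['frame'][:,:,::-1]; l,t,r,b=box
  m=cv2.matchTemplate(g1[t-14:b+14,l-14:r+14].copy(),g0[t:b,l:r].copy(),cv2.TM_CCOEFF_NORMED); _,v,_,c=cv2.minMaxLoc(m); print(cam_,v,c[0]-14,c[1]-14)
p=bot.camera('wrist')
for t in ('handle_bar','jack'): print(t,[(np.round(x['box'],1),round(x['confidence'],2)) for x in bot.search_frame(p,t)[:3]])
z=np.array([np.sin(np.radians(7)),np.cos(np.radians(7))]);y=np.array([z[1],-z[0]]);L=np.array([.577,-.1808])
pts=[[*(L+.192*z+k*.035*y),.128] for k in(-1,1)]+[[*(L+.210*z+k*.028*y),.01] for k in(-1,1)]
print('pred bar ends, foot corners',proj(p,np.array(pts)))
E
```

```text
time: 20.6
ee_pos: [0.6011, 0.0101, 0.15]
tcp_rot: [-89.7, -0.2, -7.0]
wrist_force: [0.0, 0.3, -0.5]
opening: -0.0
[0.60110109 0.01010314 0.14995176] [ 0.01454962  0.33659452 -0.50408412]
side 0.9990067481994629 0 0
handle_bar [(array([250.7, 222.7, 386.5, 262.6]), 0.89)]
jack [(array([251.9, 160. , 384.6, 365.6]), 0.92), (array([  0. , 384.2,  31.1, 399.7]), 0.88), (array([252.3, 223.5, 388.3, 259.9]), 0.62)]
pred bar ends, foot corners [[255.61246969 242.19181447]
 [384.64319083 242.01914799]
 [287.56139044 164.69930361]
 [352.34943623 164.66500672]]
```

```bash
python3 -m inch '[[[0,7,0],[0,0,0],0],[[0,12,0],[0,0,0],0],[[0,17.5,3.5],[0,0,0],0],[[0,23,7],[0,0,0],0],[[0,29,10],[0,0,0],0],[[0,35,12.5],[0,0,0],0],[[0,41,15],[0,0,0],0],[[0,47,17],[0,0,0],0],[[0,53,18.5],[0,0,0],0],[[0,59.5,20],[0,0,0],0],[[0,66,21.5],[0,0,0],0],[[0,72,22.5],[0,0,0],0],[[0,75,23],[0,0,0],0],[[0,76.5,23],[0,0,0],0],[[0,76.5,23],[0,0,0],0],[[0,76.5,23],[0,0,0],0],[[0,76.5,23],[0,0,0],0]]'
python3 - <<'E'
from h import *
for i in range(8): s=bot.camera('side')
o=bot.get_obs();print(o['ee_pos'],o['tcp_rot'],o['wrist_force'])
g0=cv2.imread('pics/side0.png'); g1=s['frame'][:,:,::-1]; l,t,r,b=(338,156,362,176)
m=cv2.matchTemplate(g1[t-14:b+14,l-14:r+14].copy(),g0[t:b,l:r].copy(),cv2.TM_CCOEFF_NORMED); _,v,_,c=cv2.minMaxLoc(m); print(v,c[0]-14,c[1]-14)
E
```

```text
time: 22.5
ee_pos: [0.605, 0.035, 0.0764]
tcp_rot: [-89.5, -0.4, -6.9]
wrist_force: [-5.9, 8.0, 20.7]
opening: 0.0001
[0.60498396 0.03499691 0.07646669] [-89.50390579  -0.38907791  -6.89042273] [-5.51030186  8.4739021  19.46110475]
0.9360436201095581 0 -4
```

```bash
python3 -c "
from workcell import bot
print(bot.job_done()); print(bot.get_obs()['ee_pos'])"
```

```text
the job is handed in; nothing more can be done
None
the job is handed in; nothing more can be done
```

I handed the job in at about 23 s on the robot's clock. The arm is holding the handle down and the shaker's front is resting raised on the saddle.

**What I did:**
- I put the round saddle into the ram of the medium jack, the one that measures 240 mm long, and left the fork in its block.
- I carried the jack by its grip block, stood it under the ringed bracket and released it.
- I pumped one full stroke down, let the handle all the way back up, then pushed it down again and held it.

**Last checks:**
- **Saddle:** the tool stopped at z = 53.7 mm against about 54 expected for fully home, with 19 N of push.
- **Position under the lift point:** after release, the jack's axis measured within about 3 mm of the ring.
- **Trial stroke:** the bracket rose 4 px in the side camera, against 4.1 predicted for full lift. It then returned to 0 px, with the handle bar back at its rest position.
- **Final hold:** the handle stopped at z = 76.4 mm, the same as on the first stroke, with 19–21 N of push. The bracket was again up 4 px.

**Checks that disagreed or were missed:**
- The scene camera's reading of the lift was unreliable: its match scores were only 0.45 and 0.65, giving shifts of 15 and 6 px instead of about 4. I relied on the side camera, which matched at 0.93.
- After the trial stroke, the jack's foot showed about 4 px away from its predicted place, of which I put about 2 px down to the viewing angle. The handle bar was within 1 px, so I took it that the jack had not slipped.
- I had reached the 12-picture limit, so I checked the pumping by numbers only. I did not look at the bystanders again at the end.

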